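# Gather the tweezers at the near edge of a covered rocker tray, then uncover it

### The arm

A 7-joint arm with a two-finger parallel gripper is mounted at the origin on a cart in front of the work surface, level with it; the furniture and walls round the work are solid. World frame = base frame: x ahead of the robot, y to its left, z up, the work surface at z = 0. Lengths are in m, angles in rad, forces in N, time in s.
With the tool pointing down it reaches from about 0.4 to 0.85 m from the base axis. Payload 10.4 kg.
Tool frame: the origin (TCP) lies at the very end of the fingers, on their centre line; the grasp point (between the pads) lies 19 mm behind it (manip.grip_depth is the distance from the TCP to the grasp point, in m); z points along the fingers, y is the direction in which the jaws open and shut (so a half turn about z gives the same grasp; the last joint's range is limited). The gripper opens to 85 mm and grips with 20 to 120 N. Pads are 22 mm wide; open, the fingers measure 114 mm over their backs; the gripper's body (76 mm by 85 mm) begins 54 mm behind the grasp point. The pads swing forward as they close: fully open they stand 13 mm farther back than shut.
Start: joints at [-1.129, 0.332, -0.065, 1.46, 0.022, 1.35, -0.088], TCP at [0.28, 0.559, 0.231] pointing down, gripper open.
Joint ranges: [-2.6, 2.6], [-0.5, 2.12], [-1.47, 1.34], [0.16, 2.42], [-1.27, 4.41], [0.06, 2.06], [-2.6, 2.6]. Speed limits (rad/s): [2.22, 2.22, 2.79, 2.79, 3.14, 3.14, 3.14].

### API

Orientations are given as a unit quaternion [x, y, z, w].
In Python, from workcell import manip gives the robot as it stands.
- The arm moves only by the tool step_arm, never from a script. Its argument "motion" is a list of rows, each a list of 6 numbers: the shift along the tool's x, y, z in mm, then the turn, a rotation vector about the tool's x, y, z in degrees. A call has 1 to 20 rows; each row shifts and turns the pose as measured when the row begins, along the tool's axes as they then stand; what a row does not reach is not made up. A row lasts 1/8 s, in which the tool goes at most 62.5 mm and 10.7 degrees, less where a joint would pass 70% of its speed; a pose out of reach is approached as far as the arm can. A call with a gripper value outside its range is refused whole. "jaw" is the finger opening in mm, from 0 to 85.4, set as the call begins (left out, the last holds). The fingers move at their own pace and stop on an object; "force" is the grip in N (left out, the last holds). Time passes only in rows, so rows that do not move let the fingers close. It gives the time, the measured TCP pose, the force and the opening at its end, in the units of the state.
- manip.get_obs(): the state, without advancing time (a new reading comes with each control period).
- manip.camera(name): name is "scene" or "top" or "wrist"; returns the picture (420x560x3 uint8, blue, green, red); there is no depth.
- manip.camera_info(name): a dict with "camera_matrix" (3x3 intrinsics, pixels), "R" (3x3) and "t" (3): a world point X has camera coordinates R X + t. Camera axes: x right, y down, z forward; pixel columns grow to the right and rows downward; lengths in m; the calibration is good to about 2 mm. A picture is of the moment at which its call begins: read the wrist's pose just before it. camera_info takes no time and is no camera call; for the wrist camera it gives the pose at the moment of the call.
- manip.hand_in(): hands the job in, once; it reports no verdict.
The state is a dict: "clock": time; "joint_pos": joint angles; "joint_velocities": joint speeds; "tau": joint torques, N m; "position": TCP position; "ee_rot": TCP orientation; "ft_force": force on the tool from outside, world axes, zero at the start; "torque": the same for the moment, N m; "grip_width": opening from 0.0 (shut) to 1.0 (fully open).
Only numpy, scipy, OpenCV 4.12 (cv2) and the standard library are available. Lean on these libraries where they do the work, as an engineer would, in place of code of your own. Each camera call takes 0.05 s, during which the arm holds its last target.

### The job

Keeping the clear lid on, tip the covered instrument tray towards yourself by pressing down on the lid along its near edge, as far as it goes, until all three tweezers have slid together against the tray's near wall. Let the tray come back up level with the lid still on, then lift the lid off by its handle and lay it gently down flat, handle up, on the clear tabletop to the right of the stand, leaving the tweezers gathered at the near wall and the bottle and box beside the work where they stand.

Things in the scene. Friction and masses are not known exactly. Their poses are not given: they have to be found in the camera images.
- stand: White rocker stand fixed to the table, base 190 (x) x 236 (y) mm, two upright cheeks 78 high at y = +-109 that carry the tray's pivot pins 72 above the table. Origin under the centre of its base, on the table top; own x points away from the robot (turned up to 0.3 rad either way), y to the left. 'Near' is its -x side.
- tray (a joint): Tilt of the tray about the pivot line (along the stand's y, above the stand's origin, 72 mm up), rad: 0 level against its rest, positive when the near edge goes down, stop at 0.42. A damped spring returns it to level: about 4 N on the near edge starts it moving and about 9 N holds it at the stop; moving it quickly takes more. The polished floor lets things slide from about 0.15 to 0.25 rad; they stay put when it is level.
- tray_seat (a point): Point fixed to the steel tray, 21 mm above the pivot line at the tray's middle; the lid's origin lies here (within 3 mm) when the lid is seated. Axes: x away from the near wall, y left, z out of the tray; it tilts with the tray. Tray inside 170 (x) x 180 (y) x 28 deep, walls 3 mm thick, rim 29 mm above the pivot line, floor 1 mm above it.
- tray_edge (a point): Point on the tray floor at the middle of the inner face of its near wall; same axes as tray_seat.
- lid: Loose clear plastic lid, 187 (x) x 197 (y) mm, 150 g: 3 mm plate with an 8 mm skirt that fits round the tray rim with 2.5 mm play each side. Origin at the middle of the skirt's lower edge, z up; plate top 11 mm above the origin. Seated at the start. Press on the plate 15 to 25 mm in from its near edge.
- lid_handle (a point): Centre of the lid's grey handle bar, 34 mm above the lid's origin and 23 mm above the plate: bar 70 long (lid's x), 14 wide (y), 14 high, on two posts at its ends; grip it across its width from above.
- tweezers_1: plain steel tweezers, 151 long (own y), 17 wide (x), 9 high, about 28 g; origin at the middle of the underside. Starts in the tray under the lid, lying roughly parallel to the tray's near wall, in the middle or far half of the floor. One of three alike.
- tweezers_2: plain steel tweezers, 151 long (own y), 17 wide (x), 9 high, about 28 g; origin at the middle of the underside. Starts in the tray under the lid, lying roughly parallel to the tray's near wall, in the middle or far half of the floor. One of three alike.
- tweezers_3: plain steel tweezers, 151 long (own y), 17 wide (x), 9 high, about 28 g; origin at the middle of the underside. Starts in the tray under the lid, lying roughly parallel to the tray's near wall, in the middle or far half of the floor. One of three alike.
- iodine: Small brown medicine bottle with a white cap, 36 diameter, 75 high, standing on the table behind and to the right of the work; origin under its centre. Leave alone.
- slide_box: Plain cardboard box, 60 x 90 x 32 mm, on the table to the left of the stand; origin under its centre. Leave alone.

How it is judged:
By the outcome, as a careful person would: the job done as asked, in the order asked, and still so for the second after the job is handed in, with the robot touching nothing.
It also fails if it takes over 61 s, if anything falls off the work surface, if the arm or the gripper's body presses on something with over 40 N, if the wrist force passes 120 N, or if a joint passes its speed limit or range.

## Working session

There is one attempt and no reset: what is moved stays moved. The work goes in short steps, Python scripts to look and compute and a tool call to move; the robot and the scene stay as the last step left them, time stands still between calls to the robot, and variables do not carry over. Pictures are saved under pics/ and viewed, and the job is handed in when it is done.

Besides the shell and the picture viewer there is one more tool, called after "Emit:" as name(argument=value, ...), one argument or row to a line, values as JSON. step_arm: Moves the arm, as the interface text tells. Its arguments: {"type":"object","properties":{"motion":{"type":"array"},"jaw":{"type":"number"},"force":{"type":"number"}},"required":["motion"]}

```bash
mkdir -p pics; ls; cat > h.py <<'E'
import numpy as np,cv2
from workcell import manip
from scipy.spatial.transform import Rotation as R
def snap(n,f):
    im=manip.camera(n); cv2.imwrite('pics/'+f,im); return im
def proj(n,X):
    c=manip.camera_info(n);K=np.array(c["camera_matrix"]);p=(np.array(c["R"])@np.atleast_2d(X).T).T+np.array(c["t"])
    q=(K@p.T).T; return q[:,:2]/q[:,2:]
def ray(n,u,v,z):
    c=manip.camera_info(n);K=np.array(c["camera_matrix"]);Rm=np.array(c["R"]);t=np.array(c["t"])
    o=-Rm.T@t; d=Rm.T@np.linalg.solve(K,[u,v,1.]); return o+d*(z-o[2])/d[2]
E
python3 - <<'E'
from h import *
snap('scene','s0.png');snap('top','t0.png')
o=manip.get_obs();print(o)
for n in('scene','top'):
    c=manip.camera_info(n);print(n,-np.array(c['R']).T@np.array(c['t']),np.array(c['R']).round(3).tolist())
E
```

```text
pics
{'clock': 0.1, 'joint_pos': array([-1.12862771,  0.33280473, -0.06471256,  1.46084128,  0.02158475,
        1.34992115, -0.08850627]), 'joint_velocities': array([ 0.00074731, -0.00069477,  0.00098705, -0.00288104, -0.00035732,
        0.00227572,  0.00017456]), 'tau': array([ 1.54600591e-03, -6.26744127e+01,  4.93766635e-02, -3.92431962e+01,
        1.63391617e-02,  6.84586572e-03, -3.37795370e-05]), 'position': array([0.27997563, 0.5584062 , 0.23060566]), 'ee_rot': array([ 2.30288066e-01,  9.73122293e-01, -6.26922697e-04, -1.28137983e-04]), 'ft_force': array([ 0.03872982,  0.06764414, -0.47013934]), 'torque': array([-0.00577393, -0.00841498,  0.02222876]), 'grip_width': 0.9981814791447883}
scene [ 0.02050758 -0.7202782   0.75633875] [[0.837, -0.547, 0.014], [-0.299, -0.479, -0.826], [0.458, 0.687, -0.564]]
top [0.43833013 0.07126635 1.38367663] [[0.013, -1.0, -0.02], [-0.997, -0.011, -0.073], [0.073, 0.021, -0.997]]
```

View pics/s0.png

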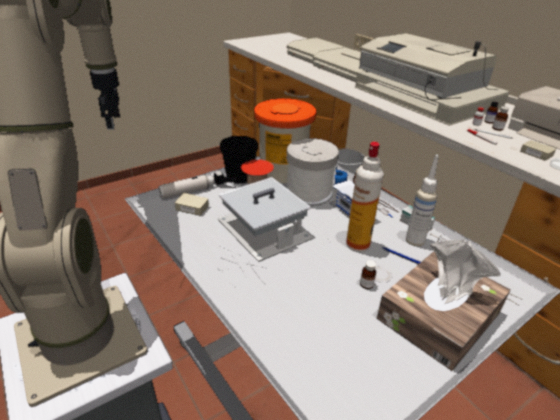

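View pics/t0.png

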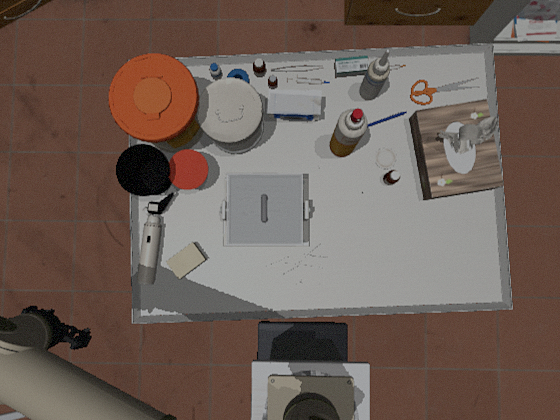

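```bash
python3 - <<'E'
import cv2
im=cv2.imread('pics/t0.png')[90:290,180:400]
cv2.imwrite('pics/t0c.png',cv2.resize(im,None,fx=3.5,fy=3.0,interpolation=cv2.INTER_CUBIC)[:600,:800])
E
```

```text
(no output)
```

View pics/t0c.png

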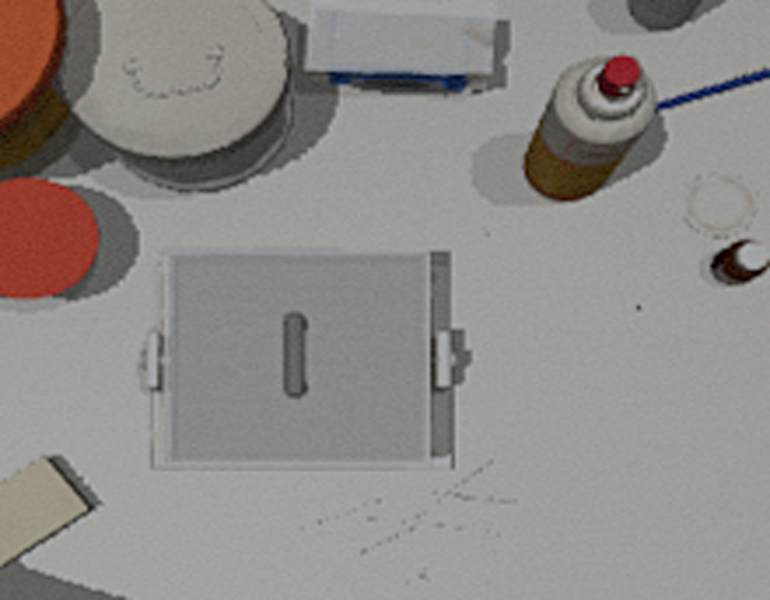

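The top view shows the lid at about (225–310, 173–245) px with the handle centred near (264, 208). The box is at (187, 260) and the bottle at (392, 177). The stand is almost square to the base.

```bash
python3 - <<'E'
from h import *
P=lambda u,v,z:ray('top',180+u/3.5,90+v/3.,z).round(4)
print('handle',P(295,314,.134),P(295,397,.134))
print('lid',[P(*q,.104) for q in((165,252),(433,252),(172,462),(432,462))])
print('cheeks',P(153,360,.078),P(443,358,.078))
print('base',P(153,466,0.0),P(453,466,0.0),P(453,252,0.0))
print('box',ray('top',187,260,.032),'bottle',ray('top',392,182,0))
print('surfaces right edge',ray('top',420,195,0), ray('top',512,308,0),ray('top',132,322,0),ray('top',342,152,0))
for n in ('top',):
    im=manip.camera(n)
im=cv2.imread('pics/s0.png')[150:270,150:330];cv2.imwrite('pics/s0c.png',cv2.resize(im,None,fx=4.4,fy=4.4,interpolation=cv2.INTER_CUBIC))
E
```

```text
handle [0.5879 0.1254 0.134 ] [0.5183 0.1243 0.134 ]
lid [array([0.6442, 0.2234, 0.104 ]), array([0.6461, 0.0258, 0.104 ]), array([0.4636, 0.2147, 0.104 ]), array([0.466, 0.025, 0.104])]
cheeks [0.553  0.2336 0.078 ] [0.5572 0.0166 0.078 ]
base [0.4618 0.2413 0.    ] [0.4648 0.0047 0.    ] [0.6631 0.0062 0.    ]
box [0.42052038 0.33588991 0.032     ] bottle [ 0.64299109 -0.22253365  0.        ]
surfaces right edge [ 0.60755076 -0.29942267  0.        ] [ 0.30214311 -0.54481104  0.        ] [0.24861946 0.48922867 0.        ] [ 0.72595432 -0.08401573  0.        ]
```

View pics/s0c.png

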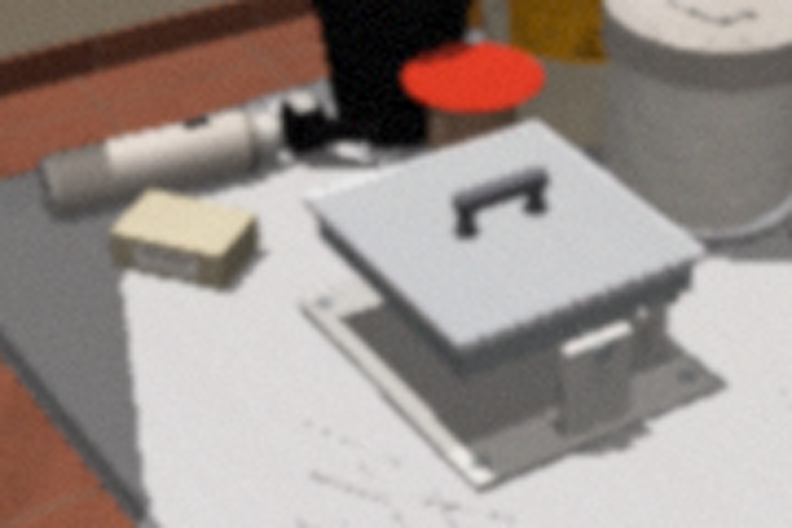

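```bash
cat >> h.py <<'E'
Yaw=0.014
def rot(lean=0,yaw=Yaw):
    return R.from_euler('z',yaw)*R.from_euler('y',-np.radians(lean))*R.from_matrix(np.array([[-1,0,0],[0,1,0],[0,0,-1]]).T)
def plan(p,Rt,n,p0=None,R0=None):
    o=manip.get_obs()
    p0=np.array(o['position']) if p0 is None else np.array(p0); R0=R.from_quat(o['ee_rot']) if R0 is None else R0
    rv=(R0.inv()*Rt).as_rotvec(); p=np.array(p)
    print('dist',(p-p0).round(4),'rotvec deg',np.degrees(rv).round(2))
    out=[];
    for i in range(n):
        Ri=R0*R.from_rotvec(rv*i/n)
        out.append(list(np.round(np.r_[Ri.inv().apply((p-p0)/n)*1000,np.degrees(rv)/n],1)))
    for r in out: print([float(v) for v in r])
def st():
    o=manip.get_obs();print(round(o['clock'],2),np.round(o['position'],4),'F',np.round(o['ft_force'],1),'w',round(o['grip_width'],3),'zax',R.from_quat(o['ee_rot']).as_matrix()[:,2].round(3),'yax',R.from_quat(o['ee_rot']).as_matrix()[:,1].round(3))
E
python3 - <<'E'
from h import *
plan([.478,.124,.160],rot(12),12)
E
```

```text
dist [ 0.198  -0.4345 -0.0707] rotvec deg [ -2.93 -11.78 -27.32]
[-31.0, -25.0, 5.9, -0.2, -1.0, -2.3]
[-29.9, -26.2, 6.3, -0.2, -1.0, -2.3]
[-28.7, -27.4, 6.7, -0.2, -1.0, -2.3]
[-27.4, -28.5, 7.1, -0.2, -1.0, -2.3]
[-26.2, -29.6, 7.4, -0.2, -1.0, -2.3]
[-24.8, -30.7, 7.7, -0.2, -1.0, -2.3]
[-23.5, -31.7, 8.0, -0.2, -1.0, -2.3]
[-22.0, -32.6, 8.3, -0.2, -1.0, -2.3]
[-20.6, -33.5, 8.5, -0.2, -1.0, -2.3]
[-19.1, -34.3, 8.7, -0.2, -1.0, -2.3]
[-17.6, -35.1, 8.8, -0.2, -1.0, -2.3]
[-16.0, -35.8, 9.0, -0.2, -1.0, -2.3]
```

Emit:
step_arm(
  motion=[
    [-31,-25,5.9,-0.2,-1,-2.3],
    [-29.9,-26.2,6.3,-0.2,-1,-2.3],
    [-28.7,-27.4,6.7,-0.2,-1,-2.3],
    [-27.4,-28.5,7.1,-0.2,-1,-2.3],
    [-26.2,-29.6,7.4,-0.2,-1,-2.3],
    [-24.8,-30.7,7.7,-0.2,-1,-2.3],
    [-23.5,-31.7,8,-0.2,-1,-2.3],
    [-22,-32.6,8.3,-0.2,-1,-2.3],
    [-20.6,-33.5,8.5,-0.2,-1,-2.3],
    [-19.1,-34.3,8.7,-0.2,-1,-2.3],
    [-17.6,-35.1,8.8,-0.2,-1,-2.3],
    [-16,-35.8,9,-0.2,-1,-2.3],
  ],
  jaw=0,
  force=30,
)

```text
clock: 1.65
position: [0.4858, 0.113, 0.1588]
ee_rot: [-0.02, 0.994, -0.005, 0.107]
ft_force: [0.4, 0.2, -0.5]
grip_width: 0.001
```

```bash
python3 - <<'E'
from h import *
st();plan([.479,.124,.112],rot(12),4)
snap('wrist','w1.png')
E
```

```text
1.65 [0.4858 0.113  0.1588] F [ 0.4  0.2 -0.5] w 0.001 zax [ 0.213 -0.006 -0.977] yax [-0.038  0.999 -0.014]
dist [-0.0068  0.011  -0.0468] rotvec deg [-0.51  0.31  1.54]
[4.0, 3.0, 11.0, -0.1, 0.1, 0.4]
[4.0, 2.9, 11.1, -0.1, 0.1, 0.4]
[4.1, 2.9, 11.1, -0.1, 0.1, 0.4]
[4.1, 2.8, 11.1, -0.1, 0.1, 0.4]
```

View pics/w1.png

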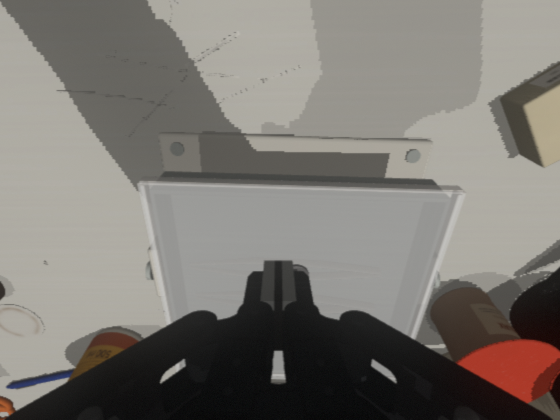

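The wrist view shows the lid's near edge at row ~185, from (143,185) to (463,190), and the fingertips at about (280,270).

```bash
python3 - <<'E'
from h import *
for u,v in((143,184),(463,189),(300,186)): print(ray('wrist',u,v,.104).round(4))
print(proj('wrist',[[.4615,.124,.104]]))
E
```

```text
[0.466  0.0258 0.104 ]
[0.4615 0.2158 0.104 ]
[0.4635 0.1194 0.104 ]
[[308.02966216 183.23551531]]
```

Emit:
step_arm(
  motion=[
    [4,3,11,-0.1,0.1,0.4],
    [4,2.9,11.1,-0.1,0.1,0.4],
    [4.1,2.9,11.1,-0.1,0.1,0.4],
    [4,2.8,10.5,-0.1,0.1,0.4],
    [0,0,0,0,0,0],
  ],
)

```text
clock: 2.33
position: [0.478, 0.1212, 0.1075]
ee_rot: [-0.005, 0.995, -0.001, 0.102]
ft_force: [-0.0, 0.4, -0.2]
grip_width: 0.001
```

```bash
python3 - <<'E'
from h import *
st()
E
```

```text
2.33 [0.478  0.1212 0.1075] F [-0.   0.4 -0.2] w 0.001 zax [ 0.204 -0.001 -0.979] yax [-0.009  1.    -0.003]
```

Emit:
step_arm(
  motion=[
    [-1.5,1,1.5,0,0,0],
    [0.6,0.5,2.9,0,0,0],
    [0.9,0,2.9,0,0,0],
    [0.9,0,2.9,0,0,0],
  ],
)

```text
clock: 2.82
position: [0.4796, 0.1233, 0.0985]
ee_rot: [-0.005, 0.995, -0.001, 0.102]
ft_force: [-5.9, -0.6, 7.9]
grip_width: -0.002
```

```bash
python3 - <<'E'
from h import *
st()
E
```

```text
2.83 [0.4796 0.1233 0.0985] F [-5.9 -0.6  7.9] w -0.002 zax [ 0.204 -0.    -0.979] yax [-0.009  1.    -0.002]
```

Emit:
step_arm(
  motion=[
    [2.6,0,2.5,0,0,0],
    [1.8,0,2.7,0,0,0],
    [1.6,0,2.7,0,0,0],
    [1.4,0,2.8,0,0,0],
  ],
)

```text
clock: 3.32
position: [0.4772, 0.1233, 0.0894]
ee_rot: [-0.004, 0.994, 0.0, 0.105]
ft_force: [-4.0, -1.9, 6.9]
grip_width: 0.001
```

```bash
python3 - <<'E'
from h import *
st();snap('scene','s1.png')
im=cv2.imread('pics/s1.png')[150:270,150:330];cv2.imwrite('pics/s1c.png',cv2.resize(im,None,fx=4.4,fy=4.4,interpolation=cv2.INTER_CUBIC))
E
```

```text
3.33 [0.4772 0.1233 0.0894] F [-4.  -1.9  6.9] w 0.001 zax [ 0.209  0.001 -0.978] yax [-0.008  1.    -0.   ]
```

View pics/s1c.png

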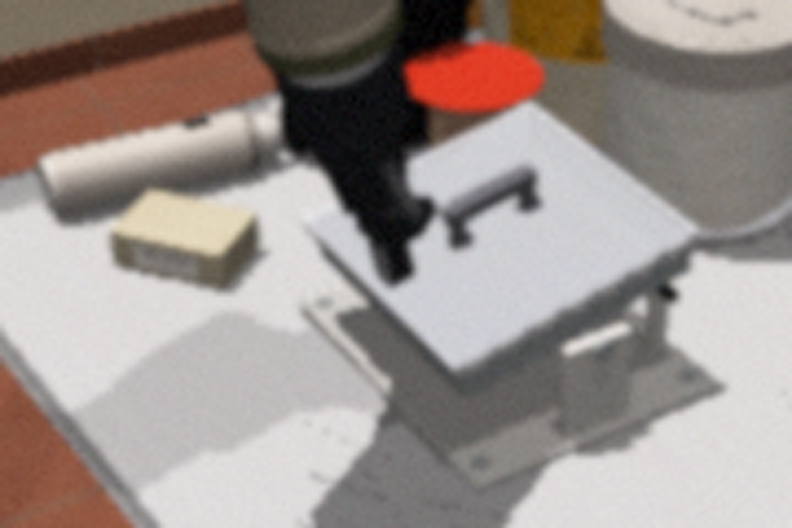

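The tray and lid are tilting together, with the fingertip at (395,270) in the crop and clear of the handle. I'll keep pressing.

Emit:
step_arm(
  motion=[
    [1.6,0,2.8,0,-0.8,0],
    [1.4,0,2.8,0,-0.8,0],
    [1.3,0,2.8,0,-0.8,0],
    [1.2,0,2.8,0,-0.8,0],
    [1.1,0,2.8,0,-0.8,0],
    [1,0,2.8,0,-0.8,0],
  ],
)

```text
clock: 4.12
position: [0.4753, 0.1233, 0.0746]
ee_rot: [-0.003, 0.989, 0.001, 0.149]
ft_force: [-7.4, -2.4, 10.8]
grip_width: -0.002
```

```bash
python3 - <<'E'
from h import *
st()
E
```

```text
4.12 [0.4753 0.1233 0.0746] F [-7.4 -2.4 10.8] w -0.002 zax [ 0.295  0.004 -0.955] yax [-0.005  1.     0.002]
```

Emit:
step_arm(
  motion=[
    [1.4,0,2.4,0,0,0],
    [1.3,0,2.4,0,0,0],
    [1,0,2.4,0,0,0],
  ],
)

```text
clock: 4.5
position: [0.4754, 0.1234, 0.0698]
ee_rot: [-0.002, 0.989, 0.002, 0.151]
ft_force: [-25.7, -7.0, 42.8]
grip_width: -0.002
```

```bash
python3 - <<'E'
from h import *
st();snap('scene','s2.png')
im=cv2.imread('pics/s2.png')[150:270,150:330];cv2.imwrite('pics/s2c.png',cv2.resize(im,None,fx=4.4,fy=4.4,interpolation=cv2.INTER_CUBIC))
E
```

```text
4.5 [0.4754 0.1234 0.0698] F [-25.7  -7.   42.8] w -0.002 zax [ 0.298  0.005 -0.954] yax [-0.004  1.     0.004]
```

View pics/s2c.png

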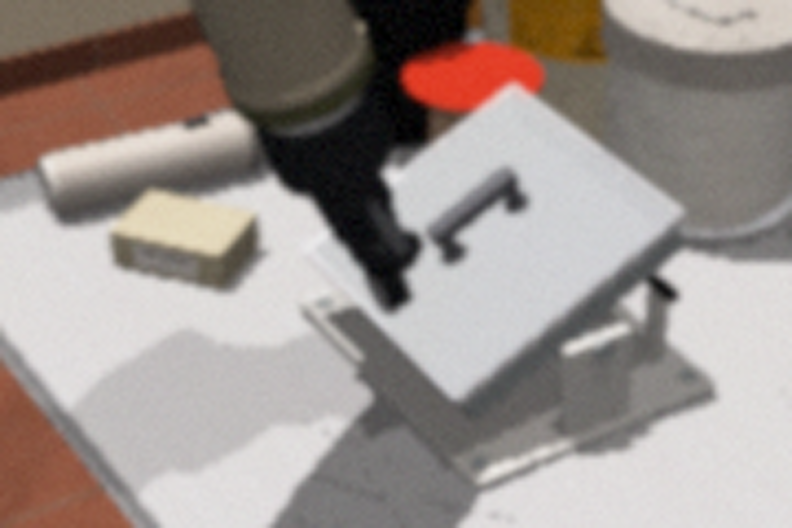

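The force rose sharply to 43 N, so the tray is at its stop. I'll ease off and hold while the tweezers slide.

Emit:
step_arm(
  motion=[
    [0,0,0,0,0,0],
    [0,0,0,0,0,0],
  ],
)

```text
clock: 4.8
position: [0.4752, 0.1233, 0.0715]
ee_rot: [-0.001, 0.989, 0.002, 0.151]
ft_force: [-5.7, -0.6, 8.3]
grip_width: 0.001
```

```bash
python3 - <<'E'
from h import *
st()
E
```

```text
4.8 [0.4752 0.1233 0.0715] F [-5.7 -0.6  8.3] w 0.001 zax [ 0.298  0.005 -0.955] yax [-0.003  1.     0.005]
```

Emit:
step_arm(
  motion=[
    [0.5,0,1.8,0,0,0],
    [0.4,0,1.2,0,0,0],
    [0.4,0,1.2,0,0,0],
    [0.4,0,1.2,0,0,0],
    [0.4,0,1.2,0,0,0],
    [0.4,0,1.2,0,0,0],
    [0.4,0,1.2,0,0,0],
    [0.4,0,1.2,0,0,0],
  ],
)

```text
clock: 5.8
position: [0.4753, 0.1234, 0.0704]
ee_rot: [0.002, 0.989, 0.004, 0.151]
ft_force: [-16.5, -4.7, 27.5]
grip_width: -0.002
```

```bash
python3 - <<'E'
from h import *
st()
snap('wrist','w2.png');snap('top','t2.png')
im=cv2.imread('pics/t2.png')[150:270,190:340];cv2.imwrite('pics/t2c.png',cv2.resize(im,None,fx=5,fy=5,interpolation=cv2.INTER_CUBIC))
E
```

```text
5.8 [0.4753 0.1234 0.0704] F [-16.5  -4.7  27.5] w -0.002 zax [ 0.298  0.007 -0.954] yax [0.002 1.    0.008]
```

View pics/w2.png

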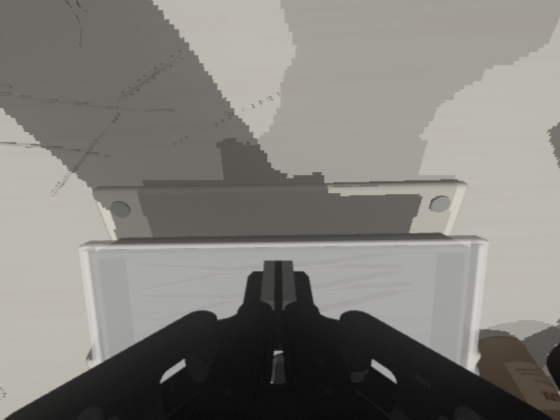

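View pics/t2c.png

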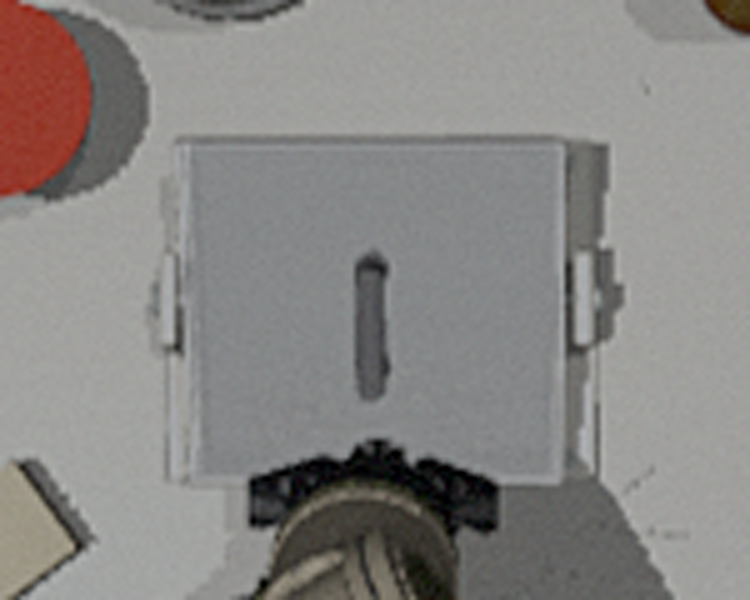

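```bash
python3 - <<'E'
import cv2,numpy as np
a=cv2.imread('pics/w2.png',0)[225:400,70:500]
a=cv2.createCLAHE(8,(4,4)).apply(a)
cv2.imwrite('pics/w2e.png',cv2.resize(a,None,fx=1.85,fy=1.85,interpolation=cv2.INTER_CUBIC))
E
```

```text
(no output)
```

View pics/w2e.png

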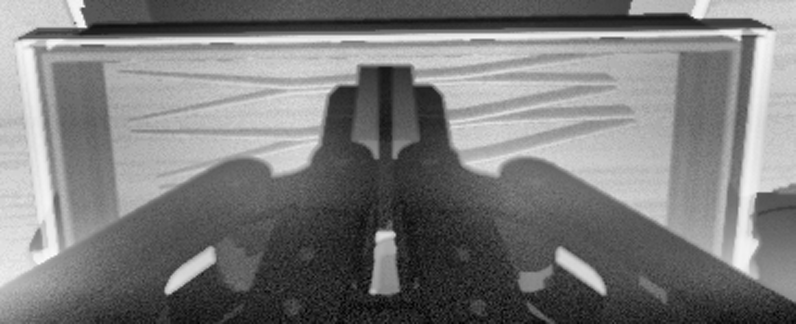

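The enhanced view shows three tweezers through the lid, stacked together at the near wall (crop rows 60–180). I'll hold a little longer and compare.

Emit:
step_arm(
  motion=[
    [0.4,0,1.2,0,0,0],
    [0.4,0,1.2,0,0,0],
    [0.4,0,1.2,0,0,0],
    [0.4,0,1.2,0,0,0],
    [0.4,0,1.2,0,0,0],
    [0.4,0,1.2,0,0,0],
    [0.4,0,1.2,0,0,0],
    [0.4,0,1.2,0,0,0],
    [0.4,0,1.2,0,0,0],
    [0.4,0,1.2,0,0,0],
  ],
)

```text
clock: 7.15
position: [0.4753, 0.1235, 0.0704]
ee_rot: [0.005, 0.988, 0.006, 0.151]
ft_force: [-17.9, -5.8, 27.2]
grip_width: 0.0
```

```bash
python3 - <<'E'
from h import *
st()
a=cv2.cvtColor(snap('wrist','w3.png'),cv2.COLOR_BGR2GRAY)[225:400,70:500]
a=cv2.createCLAHE(8,(4,4)).apply(a)
cv2.imwrite('pics/w3e.png',cv2.resize(a,None,fx=1.85,fy=1.85,interpolation=cv2.INTER_CUBIC))
E
```

```text
7.15 [0.4753 0.1235 0.0704] F [-17.9  -5.8  27.2] w 0.0 zax [ 0.299  0.009 -0.954] yax [0.009 1.    0.013]
```

View pics/w3e.png

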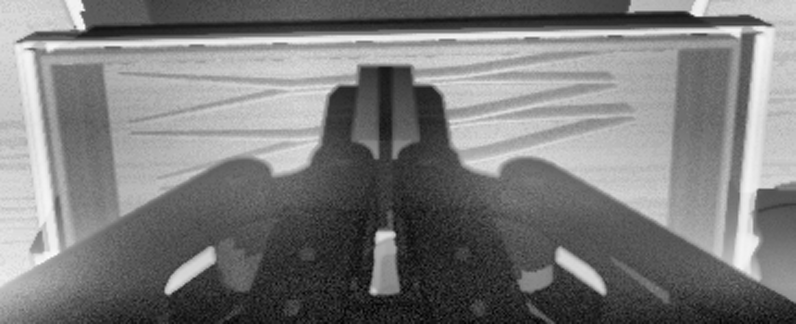

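The picture is unchanged, so the tweezers have settled. Now I'll let the tray come up gently.

Emit:
step_arm(
  motion=[
    [-1.2,0,-2,0,0,0],
    [-1.2,0,-2.8,0,0,0],
    [-1.2,0,-2.8,0,0,0],
    [-1.3,0,-2.8,0,0,0],
    [-1.4,0,-2.8,0,0,0],
    [-1.5,0,-2.7,0,0,0],
    [-1.6,0,-2.7,0,0,0],
    [-1.7,0,-2.6,0,0,0],
    [-1.8,0,-2.6,0,0,0],
    [-1.8,0,-2.6,0,0,0],
    [-1.8,0,-2.6,0,0,0],
  ],
)

```text
clock: 8.57
position: [0.4824, 0.1233, 0.1059]
ee_rot: [0.006, 0.989, 0.006, 0.151]
ft_force: [0.1, 0.4, 0.7]
grip_width: 0.003
```

```bash
python3 - <<'E'
from h import *
st()
E
```

```text
8.57 [0.4824 0.1233 0.1059] F [0.1 0.4 0.7] w 0.003 zax [ 0.298  0.01  -0.954] yax [0.009 1.    0.014]
```

Contact has ended at the level height. Next I'll retreat up and towards the robot, then look.

```bash
python3 - <<'E'
from h import *
plan([.47,.124,.23],rot(0),5)
E
```

```text
dist [-0.0124  0.0007  0.1241] rotvec deg [ 0.58 17.35 -1.45]
[-5.0, 0.5, -24.4, 0.1, 3.5, -0.3]
[-3.5, 0.4, -24.7, 0.1, 3.5, -0.3]
[-2.0, 0.3, -24.9, 0.1, 3.5, -0.3]
[-0.5, 0.3, -24.9, 0.1, 3.5, -0.3]
[1.0, 0.2, -24.9, 0.1, 3.5, -0.3]
```

Emit:
step_arm(
  motion=[
    [-5,0.5,-24.4,0.1,3.5,-0.3],
    [-3.5,0.4,-24.7,0.1,3.5,-0.3],
    [-2,0.3,-24.9,0.1,3.5,-0.3],
    [-0.5,0.3,-24.9,0.1,3.5,-0.3],
    [1,0.2,-24.9,0.1,3.5,-0.3],
    [0,0,0,0,0,0],
  ],
  jaw=60,
)

```text
clock: 9.32
position: [0.4703, 0.1233, 0.2341]
ee_rot: [-0.008, 1.0, 0.0, -0.006]
ft_force: [0.3, 0.0, -1.0]
grip_width: 0.7
```

```bash
python3 - <<'E'
from h import *
st();snap('wrist','w4.png');snap('scene','s4.png')
im=cv2.imread('pics/s4.png')[150:270,150:330];cv2.imwrite('pics/s4c.png',cv2.resize(im,None,fx=4.4,fy=4.4,interpolation=cv2.INTER_CUBIC))
E
```

```text
9.32 [0.4703 0.1233 0.2341] F [ 0.3  0.  -1. ] w 0.7 zax [-0.012  0.001 -1.   ] yax [-0.016  1.     0.001]
```

View pics/w4.png

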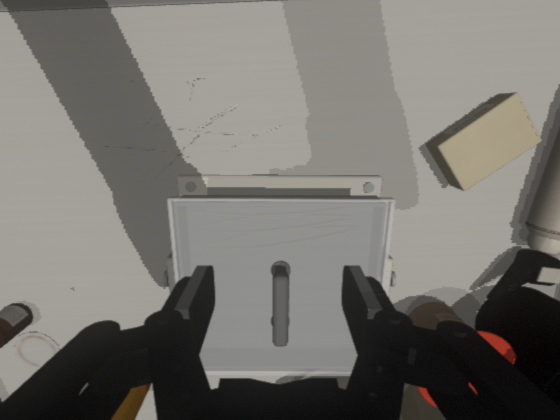

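View pics/s4c.png

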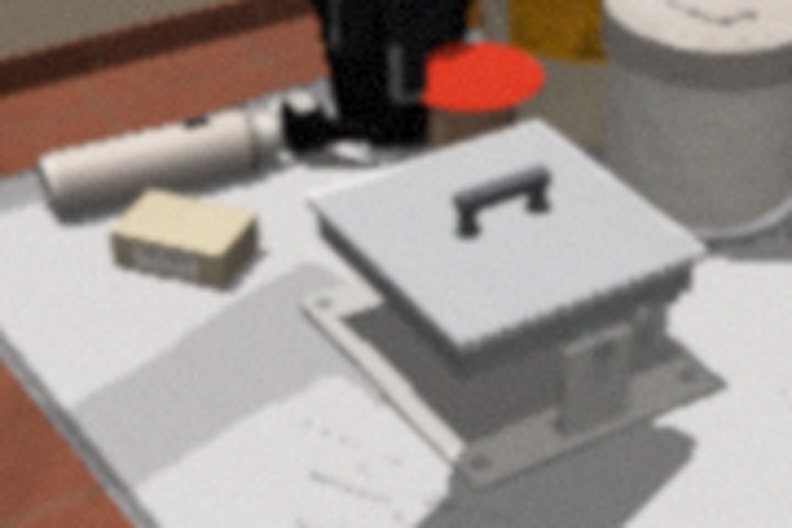

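The tray is level and the lid is seated, with the handle from (281,268) to (281,342) in the wrist view.

```bash
python3 - <<'E'
from h import *
a=ray('wrist',281,270,.134);b=ray('wrist',281,341,.134);print(a,b,(a+b)/2)
print('lid',[ray('wrist',u,v,.104).round(4) for u,v in((169,200),(393,201))])
plan([.554,.1245,.175],rot(0),4)
E
```

```text
[0.51445231 0.12675806 0.134     ] [0.58282866 0.12800155 0.134     ] [0.54864048 0.12737981 0.134     ]
lid [array([0.4649, 0.0304, 0.104 ]), array([0.4629, 0.222 , 0.104 ])]
dist [ 0.0851  0.0015 -0.0572] rotvec deg [-0.01 -0.78  0.15]
[-21.5, 0.0, 14.0, -0.0, -0.2, 0.0]
[-21.4, 0.0, 14.1, -0.0, -0.2, 0.0]
[-21.4, 0.0, 14.1, -0.0, -0.2, 0.0]
[-21.3, 0.1, 14.2, -0.0, -0.2, 0.0]
```

Emit:
step_arm(
  motion=[
    [-21.5,0.5,14,0,-0.2,0],
    [-21.4,0.5,14.1,0,-0.2,0],
    [-21.4,0.5,14.1,0,-0.2,0],
    [-20,0.5,14.2,0,-0.2,0],
    [0,0,0,0,0,0],
  ],
)

```text
clock: 10.05
position: [0.5517, 0.1259, 0.1688]
ee_rot: [-0.009, 1.0, -0.001, -0.001]
ft_force: [-0.4, -0.4, 0.7]
grip_width: 0.701
```

```bash
python3 - <<'E'
from h import *
st();snap('wrist','w5.png');plan([.553,.126,.1115],rot(0),5)
E
```

```text
10.05 [0.5517 0.1259 0.1688] F [-0.4 -0.4  0.7] w 0.701 zax [-0.002 -0.002 -1.   ] yax [-0.018  1.    -0.002]
dist [ 0.0016 -0.0001 -0.058 ] rotvec deg [-0.09 -0.09  0.21]
[-0.3, -0.0, 11.6, -0.0, -0.0, 0.0]
[-0.3, -0.0, 11.6, -0.0, -0.0, 0.0]
[-0.3, -0.0, 11.6, -0.0, -0.0, 0.0]
[-0.3, -0.0, 11.6, -0.0, -0.0, 0.0]
[-0.3, -0.0, 11.6, -0.0, -0.0, 0.0]
```

View pics/w5.png

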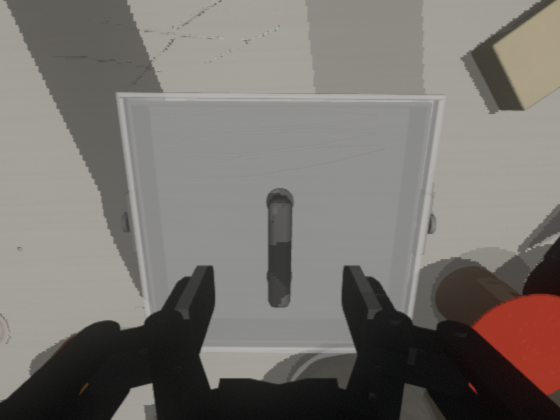

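The handle is centred between the fingers at column 279. Descending.

Emit:
step_arm(
  motion=[
    [-0.3,0,11.6,0,0,0],
    [-0.3,0,11.6,0,0,0],
    [-0.3,0,11.4,0,0,0],
    [-0.3,0,10,0,0,0],
    [0,0,5,0,0,0],
    [0,0,0,0,0,0],
  ],
)

```text
clock: 10.85
position: [0.5509, 0.1263, 0.1172]
ee_rot: [-0.009, 1.0, -0.0, -0.001]
ft_force: [0.2, 0.6, 0.0]
grip_width: 0.707
```

```bash
python3 - <<'E'
from h import *
st()
E
```

```text
10.85 [0.5509 0.1263 0.1172] F [0.2 0.6 0. ] w 0.707 zax [-0.001 -0.001 -1.   ] yax [-0.018  1.    -0.001]
```

Emit:
step_arm(
  motion=[
    [-1,0,4,0,0,0],
    [0,0,2,0,0,0],
    [0,0,0,0,0,0],
  ],
)

```text
clock: 11.22
position: [0.5525, 0.1264, 0.1114]
ee_rot: [-0.009, 1.0, -0.0, 0.0]
ft_force: [-0.5, 1.2, 0.2]
grip_width: 0.702
```

Emit:
step_arm(
  motion=[
    [0,0,0,0,0,0],
    [0,0,0,0,0,0],
    [0,0,0,0,0,0],
    [0,0,0,0,0,0],
    [0,0,0,0,0,0],
    [0,0,0,0,0,0],
  ],
  jaw=0,
  force=60,
)

```text
clock: 11.98
position: [0.5528, 0.1265, 0.1119]
ee_rot: [-0.009, 1.0, 0.0, 0.0]
ft_force: [0.1, -0.2, 0.0]
grip_width: 0.15
```

```bash
python3 - <<'E'
from h import *
st()
E
```

```text
11.97 [0.5528 0.1265 0.1119] F [ 0.1 -0.2  0. ] w 0.15 zax [ 0.001  0.    -1.   ] yax [-0.018  1.     0.   ]
```

Opening is 0.15 × 85 ≈ 13 mm, so the bar is gripped. I'll lift slowly, straight up.

Emit:
step_arm(
  motion=[
    [0,0,-3,0,0,0],
    [0,0,-4,0,0,0],
    [0,0,-5,0,0,0],
    [0,0,-6,0,0,0],
    [0,0,-8,0,0,0],
    [0,0,-12,0,0,0],
    [0,0,-15,0,0,0],
    [0,0,-15,0,0,0],
    [0,0,-12,0,0,0],
    [0,0,-5,0,0,0],
    [0,0,0,0,0,0],
  ],
)

```text
clock: 13.35
position: [0.553, 0.1265, 0.204]
ee_rot: [-0.009, 1.0, 0.0, 0.001]
ft_force: [-0.1, 0.5, -2.4]
grip_width: 0.15
```

```bash
python3 - <<'E'
from h import *
st();snap('scene','s6.png');snap('top','t6.png')
im=cv2.imread('pics/s6.png')[130:270,150:330];cv2.imwrite('pics/s6c.png',cv2.resize(im,None,fx=4.2,fy=4.2,interpolation=cv2.INTER_CUBIC))
plan([.49,-.13,.19],rot(0),9)
E
```

```text
13.35 [0.553  0.1265 0.204 ] F [-0.1  0.5 -2.4] w 0.15 zax [ 0.002  0.001 -1.   ] yax [-0.018  1.     0.001]
dist [-0.0627 -0.2565 -0.0134] rotvec deg [0.03 0.07 0.24]
[7.5, -28.4, 1.5, 0.0, 0.0, 0.0]
[7.5, -28.4, 1.5, 0.0, 0.0, 0.0]
[7.5, -28.4, 1.5, 0.0, 0.0, 0.0]
[7.4, -28.4, 1.5, 0.0, 0.0, 0.0]
[7.4, -28.4, 1.5, 0.0, 0.0, 0.0]
[7.4, -28.4, 1.5, 0.0, 0.0, 0.0]
[7.4, -28.4, 1.5, 0.0, 0.0, 0.0]
[7.4, -28.4, 1.5, 0.0, 0.0, 0.0]
[7.4, -28.4, 1.5, 0.0, 0.0, 0.0]
```

View pics/s6c.png

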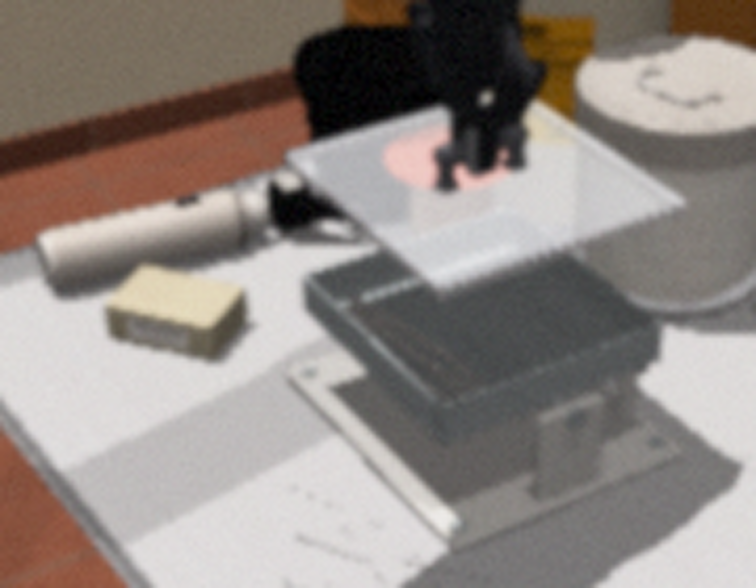

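The lid is clear of the tray, level, with handle up, and the dark tray's contents are undisturbed. I'll carry it to the right.

Emit:
step_arm(
  motion=[
    [4,-12,0,0,0,0],
    [7.4,-24,0,0,0,0],
    [7.5,-28,0,0,0,0],
    [7.5,-28,0,0,0,0],
    [7.4,-28,1,0,0,0],
    [7.4,-28,1.5,0,0,0],
    [7.4,-28,1.5,0,0,0],
    [7.4,-28,1.5,0,0,0],
    [5,-20,1.5,0,0,0],
    [2,-10,1.5,0,0,0],
    [0,0,0,0,0,0],
  ],
)

```text
clock: 14.82
position: [0.4816, -0.1324, 0.1923]
ee_rot: [-0.002, 1.0, 0.0, -0.002]
ft_force: [0.8, 0.3, -1.1]
grip_width: 0.151
```

```bash
python3 - <<'E'
from h import *
st();snap('top','t7.png');plan([.49,-.13,.045],rot(0),10)
im=cv2.imread('pics/t7.png')[90:290,180:440];cv2.imwrite('pics/t7c.png',cv2.resize(im,None,fx=3,fy=3,interpolation=cv2.INTER_CUBIC))
E
```

```text
14.82 [ 0.4816 -0.1324  0.1923] F [ 0.8  0.3 -1.1] w 0.151 zax [-0.003  0.    -1.   ] yax [-0.004  1.     0.   ]
dist [ 0.0082  0.0019 -0.1474] rotvec deg [ 0.01 -0.18 -0.53]
[-0.9, 0.2, 14.7, 0.0, -0.0, -0.1]
[-0.9, 0.2, 14.7, 0.0, -0.0, -0.1]
[-0.9, 0.2, 14.7, 0.0, -0.0, -0.1]
[-0.9, 0.2, 14.7, 0.0, -0.0, -0.1]
[-0.9, 0.2, 14.7, 0.0, -0.0, -0.1]
[-0.8, 0.2, 14.7, 0.0, -0.0, -0.1]
[-0.8, 0.2, 14.7, 0.0, -0.0, -0.1]
[-0.8, 0.2, 14.7, 0.0, -0.0, -0.1]
[-0.8, 0.2, 14.7, 0.0, -0.0, -0.1]
[-0.8, 0.2, 14.7, 0.0, -0.0, -0.1]
```

View pics/t7c.png

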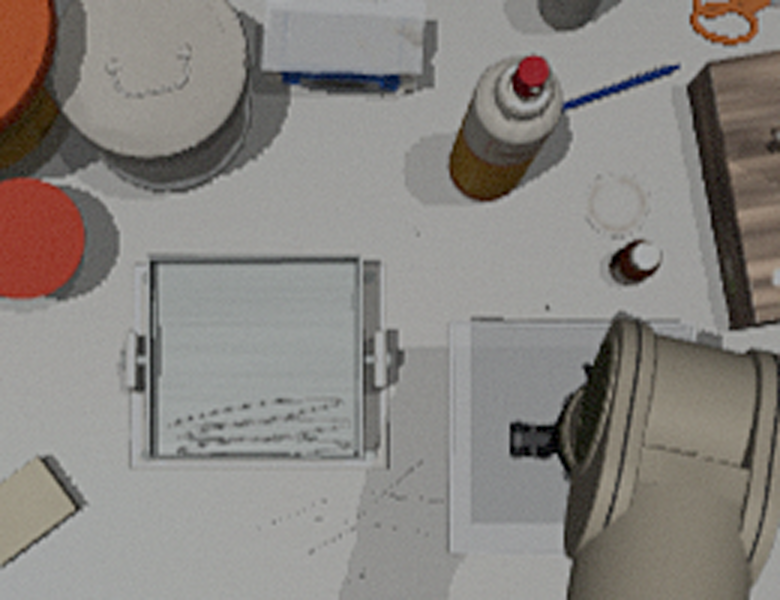

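The tweezers are all gathered at the near wall (crop rows 400–452), and the lid hangs over clear table, well away from the bottle. Lowering now.

Emit:
step_arm(
  motion=[
    [-0.4,0,10,0,0,0],
    [-0.4,0,14.7,0,0,0],
    [-0.4,0,14.7,0,0,0],
    [-0.4,0,14.7,0,0,0],
    [-0.4,0,14.7,0,0,0],
    [-0.4,0,14.7,0,0,0],
    [-0.4,0,14.7,0,0,0],
    [-0.4,0,14.7,0,0,0],
    [0,0,14,0,0,0],
    [0,0,8,0,0,0],
    [0,0,3,0,0,0],
    [0,0,0,0,0,0],
  ],
)

```text
clock: 16.38
position: [0.4846, -0.1292, 0.0433]
ee_rot: [-0.004, 1.0, 0.0, -0.003]
ft_force: [-0.3, 0.6, -1.2]
grip_width: 0.149
```

```bash
python3 - <<'E'
from h import *
st()
E
```

```text
16.38 [ 0.4846 -0.1292  0.0433] F [-0.3  0.6 -1.2] w 0.149 zax [-0.005  0.    -1.   ] yax [-0.009  1.     0.   ]
```

Emit:
step_arm(
  motion=[
    [0,0,5,0,0,0],
    [0,0,5,0,-0.3,0],
    [0,0,5,0,0,0],
    [0,0,3,0,0,0],
    [0,0,2,0,0,0],
    [0,0,0,0,0,0],
  ],
)

```text
clock: 17.12
position: [0.4852, -0.1292, 0.0227]
ee_rot: [-0.005, 1.0, 0.0, 0.001]
ft_force: [0.3, 0.4, -1.4]
grip_width: 0.151
```

```bash
python3 - <<'E'
from h import *
st()
E
```

```text
17.12 [ 0.4852 -0.1292  0.0227] F [ 0.3  0.4 -1.4] w 0.151 zax [ 0.002  0.    -1.   ] yax [-0.009  1.     0.   ]
```

Emit:
step_arm(
  motion=[
    [0,0,1.5,0,0,0],
    [0,0,1.2,0,0,0],
    [0,0,1,0,0,0],
  ],
)

```text
clock: 17.5
position: [0.4855, -0.1293, 0.0191]
ee_rot: [-0.005, 1.0, 0.0, 0.001]
ft_force: [-0.7, -0.6, -1.9]
grip_width: 0.156
```

Emit:
step_arm(
  motion=[
    [0,0,1,0,0,0],
    [0,0,1,0,0,0],
  ],
)

```text
clock: 17.75
position: [0.4855, -0.1292, 0.0188]
ee_rot: [-0.004, 1.0, 0.001, 0.001]
ft_force: [-9.0, 2.9, 20.4]
grip_width: 0.15
```

```bash
python3 - <<'E'
from h import *
st()
E
```

```text
17.75 [ 0.4855 -0.1292  0.0188] F [-9.   2.9 20.4] w 0.15 zax [ 0.002  0.002 -1.   ] yax [-0.009  1.     0.002]
```

The lid is on the table. I'll relax, then release.

Emit:
step_arm(
  motion=[
    [0,0,-0.4,0,0,0],
    [0,0,0,0,0,0],
  ],
)

```text
clock: 18.0
position: [0.4857, -0.1293, 0.0195]
ee_rot: [-0.004, 1.0, 0.001, 0.001]
ft_force: [-0.4, 0.2, -1.5]
grip_width: 0.154
```

Emit:
step_arm(
  motion=[
    [0,0,0,0,0,0],
    [0,0,0,0,0,0],
    [0,0,0,0,0,0],
    [0,0,0,0,0,0],
    [0,0,0,0,0,0],
  ],
  jaw=50,
)

```text
clock: 18.62
position: [0.486, -0.1293, 0.0194]
ee_rot: [-0.004, 1.0, 0.001, 0.001]
ft_force: [0.2, -0.8, -0.0]
grip_width: 0.587
```

Emit:
step_arm(
  motion=[
    [0,0,-5,0,0,0],
    [0,0,-15,0,0,0],
    [0,0,-25,0,0,0],
    [0,0,-30,0,0,0],
    [0,0,-30,0,0,0],
    [0,0,-30,0,0,0],
    [10,0,-25,0,0,0],
    [0,0,-10,0,0,0],
    [0,0,0,0,0,0],
  ],
)

```text
clock: 19.75
position: [0.4755, -0.1307, 0.2016]
ee_rot: [-0.003, 1.0, 0.001, 0.004]
ft_force: [0.6, -0.2, 0.1]
grip_width: 0.587
```

```bash
python3 - <<'E'
from h import *
st();snap('scene','s8.png');snap('top','t8.png')
im=cv2.imread('pics/t8.png')[90:290,180:440];cv2.imwrite('pics/t8c.png',cv2.resize(im,None,fx=3,fy=3,interpolation=cv2.INTER_CUBIC))
snap('wrist','w8.png')
E
```

```text
19.75 [ 0.4755 -0.1307  0.2016] F [ 0.6 -0.2  0.1] w 0.587 zax [ 0.008  0.001 -1.   ] yax [-0.007  1.     0.001]
```

View pics/s8.png

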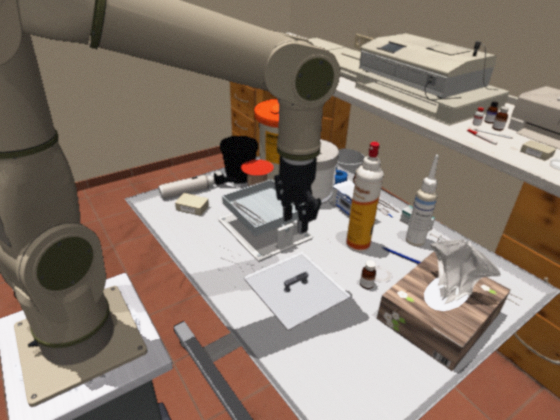

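View pics/t8c.png

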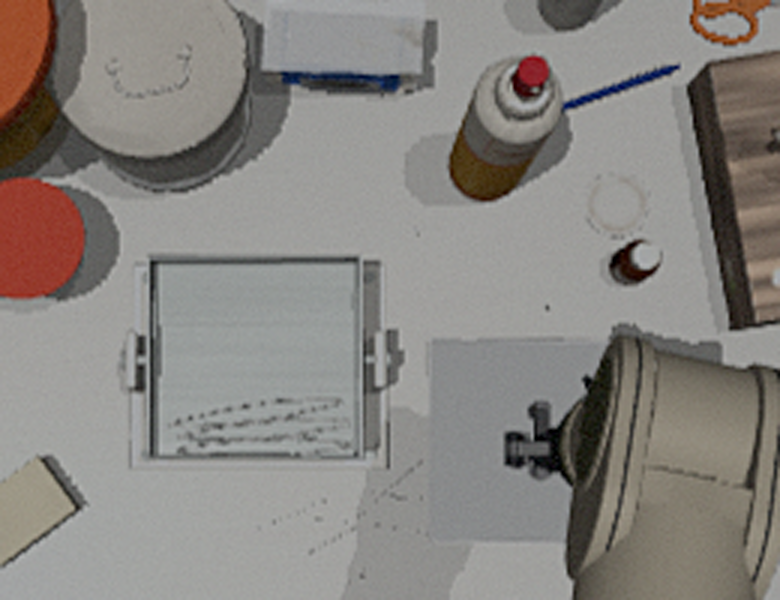

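View pics/w8.png

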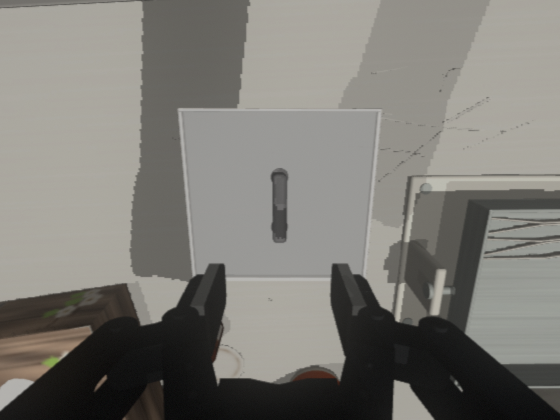

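The lid lies flat with its handle up, right of the stand and clear of it. The bottle and box haven't moved, the tray is level with the tweezers at the near wall, and the gripper is clear of everything. Handing in.

```bash
python3 - <<'E'
from h import *
print(manip.hand_in())
E
```

```text
the job is handed in; nothing more can be done
None
```

I finished the task and handed it in at about 20 s, well inside the 61 s limit; the hand-in gave no verdict.

- **Tipping:** I pressed the lid near its near edge with the closed fingertips until the tray met its stop. The force peaked at about 43 N vertical (about 50 N in all) on the fingertips, then I held it for about 2.5 s. The wrist camera showed all three tweezers together at the near wall and no longer moving. I then let the tray come up gently to level with the lid still seated.
- **Lid:** I gripped the handle, lifted the lid straight up and lowered it onto the table at about x = 0.485, y = -0.13. The table contact was about 22 N at most before I released it.
- **Last checks:** The final scene, top and wrist pictures show:
  - the lid flat, handle up, to the right of the stand and clear of it and the bottle;
  - the tray level, with all three tweezers lying together at the near wall;
  - the bottle and box where they were;
  - the open gripper about 20 cm above the table, touching nothing.

No check failed or disagreed. I judged the final positions by eye from the pictures and did not measure the tweezers individually.

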